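Collar on the soap dispenser, then draw its long pump out of the half-covered box

TASK

Get the empty soap dispenser ready for its pump: first slide the loose dark collar over the dispenser's upright shank until it lies fully home, flat on the flange, and let go of it. Then take hold of the dispenser's long pump in the half-covered wooden box, tilt it so that its tube slips out from under the cover and out through the opening, and finish with it held motionless in the gripper, not put down, all of it at least 5 cm above the top of the box and touching nothing else. Leave the other things on the counter where they are.

Things in the scene. Friction and masses are not known exactly. Their poses are not given: they have to be found in the camera images.
- collar: loose dark steel ring, outer diameter 54 mm, bore 32 mm, 22 mm high, 60 g, lying flat on the counter; origin at the centre of its underside, z along its axis
- dispenser: deck-mounted soap dispenser without its pump, fixed: round steel flange of diameter 64 mm, 8 mm high, with an upright steel shank of diameter 26 mm on it, whose rounded top is 65 mm above the counter; origin at the centre of the underside, z up. The collar fully home has its underside 8 mm above the counter
- box: fixed wooden cutlery box, 310 x 170 mm outside, 290 x 150 mm inside, inner floor 10 mm and rim 60 mm above the counter; origin at the centre of its underside, x along its length away from the robot. A fixed 7 mm board on the rim (top at 67 mm) covers the end nearest the robot, x = -155 to -35 mm; the opening is x = -35 to +145 mm
- box_mouth (a point): centre of the box's opening (180 mm along the box's x by 150 mm across), level with the rim, 60 mm above the counter
- pump: loose rigid pump, 260 mm long, 80 to 160 g, lying along the box's x on its floor, head in the opening, tube under the board. White barrel, diameter 16 mm, x = -35 to +35 mm; the head and the tube are told under their points. Origin at mid-barrel on its underside (axis 8 mm above), x along the axis to the head, z up; centre of mass near x = +10 mm
- pump_foot (a point): free end of the pump's white tube (diameter 12 mm, pump x = -35 to -201 mm), on the axis, at pump x = -201 mm
- pump_head (a point): outer face of the pump's flat steel push head, on the axis, at pump x = +59 mm; the head is 24 mm long (pump x = +35 to +59 mm), 16 mm thick, 60 mm wide (pump y = -16 to +44 mm, the longer side is the spout)
- bowls: bystander: stacked pair of glass bowls, diameter 140 mm, 70 mm high; origin centre of the underside
- thermometer: bystander: steel meat thermometer lying flat, dial of diameter 48 mm and 12 mm thick, stem 130 mm along its x; origin under the centre of the dial
- lid_rest: bystander: black plastic lid rest, 110 x 120 mm, with three upright fins, 48 mm high; origin centre of the underside
- mug: bystander: white mug, diameter 80 mm, 92 mm high, handle at its +y; origin centre of the underside
- spice_jar: bystander: glass spice jar with black cap, diameter 44 mm, 75 mm high; origin centre of the underside
- scrub_brush: bystander: brush lying on the counter at the far side, below 50 mm high; origin under its middle
There are look-alikes about, which are no part of the job. There is more than one size of the collar; the job needs the middle-sized.

How it is judged:
By the outcome, as a careful person would: the job done as asked, in the order asked, and still so for the second after the job is handed in, while the arm keeps its last pose, push and grip.
It also fails if it takes over 64 s, if anything falls off the work surface, if the arm or the gripper's body presses on something with over 40 N, if the wrist force passes 120 N, or if a joint passes its speed limit or range.

ROBOT

A 7-joint arm with a two-finger parallel gripper is mounted at the origin on the work surface. World frame = base frame: x ahead of the robot, y to its left, z up, the work surface at z = 0. Lengths are in m, angles in rad, forces in N, time in s.
With the tool pointing down it reaches from about 0.4 to 0.875 m from the base axis. Payload 19.3 kg.
Tool frame: the origin (TCP) lies midway between the tips of the shut fingers; the grasp point (between the pads) lies bot.pinch_z behind it (bot.pinch_z is the distance from the TCP to the grasp point, in m); z points along the fingers, y is the line along which they close (so a half turn about z gives the same grasp; the last joint's range is limited). The gripper opens to 85 mm and grips with 20 to 120 N. Pads are 22 mm wide; open, the fingers measure 114 mm over their backs; the gripper's body (76 mm by 85 mm) begins 54 mm behind the grasp point. The pads swing forward as they close: fully open they stand 13 mm farther back than shut.
Start: joints at [1.142, 0.521, -0.036, 1.599, 0.021, 1.021, -0.113], TCP at [0.219, -0.585, 0.231] pointing down, gripper open.
Joint ranges: [-2.91, 2.91], [-0.3, 2.13], [-1.5, 1.42], [0.17, 2.43], [-1.26, 4.41], [0.16, 1.93], [-2.52, 2.52]. Speed limits (rad/s): [1.89, 1.89, 2.39, 2.39, 3.01, 3.01, 3.01].

INTERFACE

Orientations are given as [roll, pitch, yaw] about the fixed x, y, z axes, in that order (R = Rz(yaw) Ry(pitch) Rx(roll)).
In Python, from workcell import readout, grab_frame, camera_info, workorder, bot gives the robot as it stands. The module is installed in compiled form; this text tells all that it offers.
- The arm moves only by the tool drive_tool, never from a script. Its argument "targets" is a list of rows, each an object of numbers: "dx", "dy", "dz": the shift along the tool's x, y, z as a fraction of full scale; "yaw": the turn about the tool's z as a fraction of full scale; "fingers": the closure, from 0 (fully open) to 1 (shut). In form: [{"dx": .., "dy": .., "dz": .., "yaw": .., "fingers": ..}, ...]. A call has 1 to 20 rows; each row shifts and turns the commanded pose from where the row before left it, along the tool's axes as they then stand; what a row does not reach is not made up. Full scale, the value 1, is 0.1 m for a shift and 90 degrees for a turn. A row lasts 1/10 s, in which the tool goes at most 50 mm and 8.59 degrees, less where a joint would pass 70% of its speed; a pose out of reach is approached as far as the arm can. A call with a number of a shift or a turn outside -1 to 1 is refused whole. A call with a gripper value outside its range is refused whole. The fingers move at their own pace and stop on an object; "squeeze" is the grip in N (left out, the last holds). Time passes only in rows, so rows that do not move let the fingers close. It gives the time, the measured TCP pose, the force, the opening and the grip force at its end, in the units of the state.
- readout.observe(): the state, without advancing time (a new reading comes with each control period).
- grab_frame(name): name is "scene" or "top"; returns the picture (420x560x3 uint8, blue, green, red); there is no depth.
- camera_info(name): a dict with "fx", "fy", "cx", "cy" (pixels), "T" (4x4, takes a point from camera to world coordinates). Camera axes: x right, y up, looking along -z (the intrinsics and any distortion apply to the point x, -y, -z); pixel columns grow to the right and rows downward; lengths in m; the calibration is good to about 2 mm. A picture is of the moment at which its call begins. camera_info takes no time and is no camera call.
- workorder.job_done(): hands the job in; it is judged then, once.
The state is a dict: "clock": time; "qpos": joint angles; "qd": joint speeds; "joint_efforts": joint torques, N m; "position": TCP position; "tool_rot": TCP orientation; "force": force on the tool from outside, world axes, zero at the start; "moment": the same for the moment, N m; "grip_width": finger opening in m; "finger_force": force on a finger pad.
Only numpy, scipy, OpenCV 4.12 (cv2) and the standard library are available. Lean on these libraries where they do the work, as an engineer would, in place of code of your own. Each camera call takes 0.05 s, during which the arm holds its last target. There are 200 camera calls.

## Working session

There is one attempt and no reset: what is moved stays moved. The work goes in short steps, Python scripts to look and compute and a tool call to move; the robot and the scene stay as the last step left them, time stands still between calls to the robot, and variables do not carry over. Pictures are saved under pics/ and viewed, at most 10 in all, crops included, and the job is handed in when it is done.

Besides the shell and the picture viewer there is one more tool, called after "Request:" as name([rows], argument=value, ...), one row to a line, values as JSON. drive_tool: Moves the arm, as the interface text tells. Shift numbers are shares of 0.1 m and turn numbers shares of 90 degrees, none past 1 either way. Its arguments: {"type":"object","properties":{"targets":{"type":"array","items":{"type":"object","properties":{"dx":{"type":"number","minimum":-1,"maximum":1},"dy":{"type":"number","minimum":-1,"maximum":1},"dz":{"type":"number","minimum":-1,"maximum":1},"yaw":{"type":"number","minimum":-1,"maximum":1},"fingers":{"type":"number"}}}},"squeeze":{"type":"number"}},"required":["targets"]}

```bash
mkdir -p pics; ls
python3 - <<'E'
from workcell import readout, grab_frame, camera_info, workorder, bot
import cv2
print(readout.observe()); print(bot.pinch_z)
for n in("scene","top"):
    f=grab_frame(n); cv2.imwrite(f"pics/{n}0.png",f); print(n,camera_info(n))
E
```

```text
pics
{'clock': 0.0, 'qpos': array([ 1.1418159 ,  0.52203023, -0.03634296,  1.59998991,  0.02124008,
        1.02108245, -0.11279013]), 'qd': array([-0.00100299, -0.00037917,  0.00073296,  0.00012553,  0.000359  ,
       -0.00116961, -0.0001027 ]), 'joint_efforts': array([ 9.97297939e-04, -9.27097249e+01,  1.98052749e+00, -3.69934916e+01,
        1.80082134e-02,  8.04102252e-03, -8.65002107e-05]), 'position': array([ 0.21930795, -0.58491197,  0.23072194]), 'tool_rot': array([-3.14047380e+00,  1.05521885e-04,  3.58814508e-01]), 'force': array([ 0.69580935, -0.46256348,  0.20253768]), 'moment': array([-0.02745164,  0.04289413, -0.00534711]), 'finger_force': 0.0, 'grip_width': 0.08533453368480594}
0.0187
scene {'fx': 504.2703911045586, 'fy': 504.2703911045586, 'cx': 284.3235053501007, 'cy': 202.21336292727491, 'T': array([[ 0.23333026, -0.59063811,  0.77246593,  1.4762233 ],
       [ 0.97236369,  0.13509179, -0.19041812, -0.21362512],
       [ 0.00811439,  0.79554813,  0.60583605,  0.81337475],
       [ 0.        ,  0.        ,  0.        ,  1.        ]])}
top {'fx': 411.50990121187715, 'fy': 411.50990121187715, 'cx': 286.7090391440928, 'cy': 216.81188314461744, 'T': array([[-0.01718181,  0.99049297, -0.13648614,  0.40414246],
       [-0.9996536 , -0.01973948, -0.01740806, -0.01017575],
       [-0.01993673,  0.13613976,  0.99048902,  1.02946754],
       [ 0.        ,  0.        ,  0.        ,  1.        ]])}
```

View pics/scene0.png

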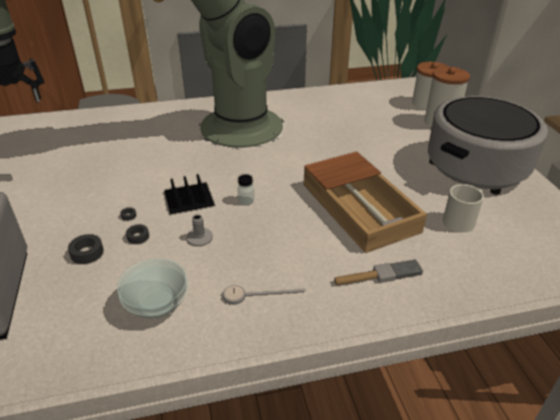

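View pics/top0.png

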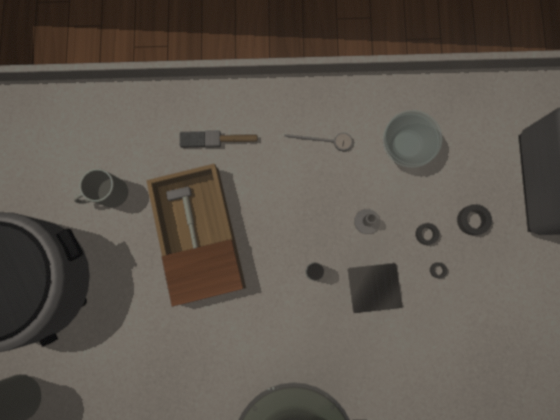

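The overview shows three rings. In the top view the large one is at (473,220), the middle at (427,234) and the small at (438,270). The dispenser flange is at (367,221). The box is at about (198,235), with the pump head at (179,193) and the barrel running down to the board. I'll enlarge these.

```bash
cat > h.py <<'E'
import numpy as np, cv2
from workcell import readout, grab_frame, camera_info, workorder, bot
def w(n,u,v,z):
    c=camera_info(n);T=c["T"];d=T[:3,:3]@np.array([(u-c["cx"])/c["fx"],-(v-c["cy"])/c["fy"],-1]);o=T[:3,3]
    return o+d*(z-o[2])/d[2]
def px(n,p):
    c=camera_info(n);T=c["T"];q=T[:3,:3].T@(np.array(p)-T[:3,3])
    return np.array([c["cx"]-c["fx"]*q[0]/q[2],c["cy"]+c["fy"]*q[1]/q[2]])
def crop(f,u,v,cw,ch,s):
    return cv2.resize(np.clip(f[v:v+ch,u:u+cw]*1.5,0,255).astype('uint8'),None,fx=s,fy=s,interpolation=cv2.INTER_CUBIC)
E
python3 - <<'E'
from h import *
t=cv2.imread('pics/top0.png');s=cv2.imread('pics/scene0.png')
# collar/dispenser: top crop origin (345,195) 110x70 ; scene origin (110,195)110x60, x7
a=crop(t,345,195,110,42*1,7); b=crop(s,110,205,110,42,7)
cv2.imwrite('pics/c1.png',np.vstack([a,b]))
a=crop(t,140,155,110,160,3.6); b=crop(s,300,145,130,160,3.0); b=cv2.copyMakeBorder(b,0,576-480,0,0,cv2.BORDER_CONSTANT)
cv2.imwrite('pics/c2.png',np.hstack([a,b])[:, :800])
E
```

```text
(no output)
```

View pics/c1.png

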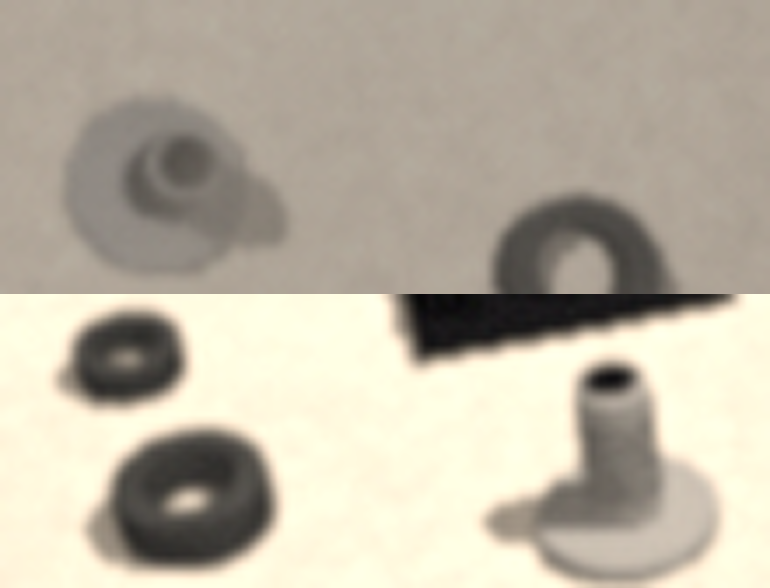

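View pics/c2.png

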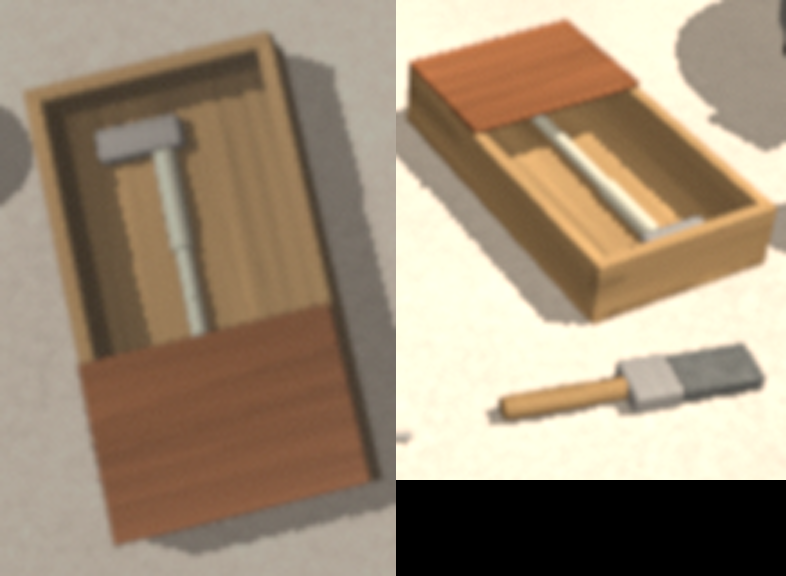

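The crops show, in top-view crop pixels, the shank top at (185,160), the flange centre at (155,186) and the middle ring at about (580,265). The board corners are (80,365), (333,303), (370,480) and (118,543), with far rim corners at (28,93) and (268,35). The pump head spans (97–183, 118–160), and the tube enters under the board at (197,332).

Run:
```python
from h import *
np.set_printoptions(precision=4,suppress=True)
t=cv2.imread('pics/top0.png');s=cv2.imread('pics/scene0.png')
print('shank',w('top',345+185/7,195+160/7,.065),w('scene',197.4,217.1,.065))
print('flange',w('top',367.1,221.6,.008),w('scene',110+626/7,205+(518-294)/7,.008))
# collar segmentation
from scipy.optimize import minimize
for n,f,(u,v,cw,ch),thr in(('top',t,(408,215,36,38),75),('scene',s,(122,220,30,26),85)):
    g=f[v:v+ch,u:u+cw].max(2); m=(g<thr).astype('uint8')
    k,l,st,ce=cv2.connectedComponentsWithStats(m); i=1+st[1:,4].argmax()
    cn=max(cv2.findContours((l==i).astype('uint8'),0,2)[0],key=cv2.contourArea)
    hull=np.zeros_like(m);cv2.fillPoly(hull,[cn],1);mo=cv2.moments(hull,True);c=np.array([mo['m10'],mo['m01']])/mo['m00']+[u,v]
    a=np.linspace(0,6.283,40)
    def sil(x,y):
        P=np.array([px(n,(x+.027*np.cos(b),y+.027*np.sin(b),z)) for z in(0,.022) for b in a]).astype('f4')
        h=cv2.convexHull(P);M=cv2.moments(h);return np.array([M['m10'],M['m01']])/M['m00'],M['m00'],cv2.boundingRect(h)
    p=w(n,*c,.011)[:2]
    from scipy.optimize import fsolve
    r=fsolve(lambda q:sil(*q)[0]-c,p)
    print('collar',n,r,'area',mo['m00'],'pred',sil(*r)[1], st[i])
q=lambda x,y,z:w('top',140+x/3.6,155+y/3.6,z)
B=[q(*p,.067) for p in((80,365),(333,303),(370,480),(118,543))];print('board');print(np.array(B), [np.linalg.norm(B[i]-B[(i+1)%4]) for i in range(4)])
F=[q(28,93,.06),q(268,35,.06)];print('far',np.array(F),np.linalg.norm(F[0]-F[1]))
ax=((B[0]+B[1])-(B[2]+B[3]))/2;print('yaw box',np.arctan2(ax[1],ax[0]),'near mid',(B[2]+B[3])/2,'far mid',(F[0]+F[1])/2)
print('barrel/tube',np.array([q(164,152,.02),q(183,250,.018),q(197,332,.018)]))
print('head top corners',np.array([q(97,136,.026),q(178,118,.026),q(183,145,.026),q(103,160,.026)]))
r=lambda x,y,z:w('scene',300+x/3,145+y/3,z)
print('scene barrel',np.array([r(540,122,.018)-0, r(645,230,.018)]) if 0 else np.array([r(540-396,122,.018),r(645-396,228,.018)]))
print('scene boxcorners',np.array([r(410-396,65,.067),r(567-396,20,.067),r(637-396,83,.067),r(477-396,131,.067),r(772-396,208,.06),r(597-396,264,.06)]))
```

```text
shank [ 0.5306 -0.1928  0.065 ] [ 0.5326 -0.1913  0.065 ]
flange [ 0.5289 -0.1924  0.008 ] [ 0.5384 -0.1925  0.008 ]
collar top [ 0.4949 -0.338 ] area 412.0 pred 441.2417833155487 [  8   8  24  22 317]Traceback (most recent call last):
  File "<stdin>", line 19, in <module>
    res = _root_hybr(_wrapped_func, x0, args, jac=fprime, **options)
    retval = _minpack._hybrd(func, x0, args, 1, xtol, maxfev,
                             ml, mu, epsfcn, factor, diag)
    return func(*fargs)
  File "<stdin>", line 19, in <lambda>
  File "<stdin>", line 15, in sil
  File "h.py", line 7, in px
    c=camera_info(n);T=c["T"];q=T[:3,:3].T@(np.array(p)-T[:3,3])
ValueError: time passes only in moves, steps and waits
```

```bash
sed -i 's/^def w/C={}\ndef ci(n):\n    if n not in C: C[n]=camera_info(n)\n    return C[n]\ndef w/; s/c=camera_info(n)/c=ci(n)/' h.py
python3 - <<'E'
from h import *
np.set_printoptions(precision=4,suppress=True)
t=cv2.imread('pics/top0.png');s=cv2.imread('pics/scene0.png')
from scipy.optimize import fsolve
for n,f,(u,v,cw,ch),thr in(('top',t,(408,215,36,38),75),('scene',s,(122,220,30,26),100)):
    g=f[v:v+ch,u:u+cw].max(2); m=(g<thr).astype('uint8')
    k,l,st,ce=cv2.connectedComponentsWithStats(m); i=1+st[1:,4].argmax()
    cn=max(cv2.findContours((l==i).astype('uint8'),0,2)[0],key=cv2.contourArea)
    hull=np.zeros_like(m);cv2.fillPoly(hull,[cn],1);mo=cv2.moments(hull,True);c=np.array([mo['m10'],mo['m01']])/mo['m00']+[u,v]
    a=np.linspace(0,6.283,40)
    def sil(x,y):
        P=np.array([px(n,(x+.027*np.cos(b),y+.027*np.sin(b),z)) for z in(0,.022) for b in a]).astype('f4')
        h=cv2.convexHull(P);M=cv2.moments(h);return np.array([M['m10'],M['m01']])/M['m00'],M['m00']
    r=fsolve(lambda q:sil(*q)[0]-c,w(n,*c,.011)[:2])
    print('collar',n,c,r,'area',mo['m00'],'pred',sil(*r)[1], st[i])
q=lambda x,y,z:w('top',140+x/3.6,155+y/3.6,z)
B=[q(*p,.067) for p in((80,365),(333,303),(370,480),(118,543))];print('board');print(np.array(B), [np.linalg.norm(B[i]-B[(i+1)%4]) for i in range(4)])
F=[q(28,93,.06),q(268,35,.06)];print('far',np.array(F),np.linalg.norm(F[0]-F[1]))
ax=((B[0]+B[1])-(B[2]+B[3]))/2;print('yaw box',np.arctan2(ax[1],ax[0]),'near mid',(B[2]+B[3])/2,'far mid',(F[0]+F[1])/2)
print('barrel/tube',np.array([q(164,152,.02),q(183,250,.018),q(197,332,.018)]))
print('head top corners',np.array([q(97,136,.026),q(178,118,.026),q(183,145,.026),q(103,160,.026)]))
r=lambda x,y,z:w('scene',300+x/3,145+y/3,z)
print('scene barrel',np.array([r(540-396,122,.018),r(645-396,228,.018)]))
print('scene boxcorners',np.array([r(410-396,65,.067),r(567-396,20,.067),r(637-396,83,.067),r(477-396,131,.067),r(772-396,208,.06),r(597-396,264,.06)]))
E
```

```text
collar top [427.2937 233.9223] [ 0.4949 -0.338 ] area 412.0 pred 441.2417833155487 [  8   8  24  22 317]
collar scene [136.6193 234.1582] [ 0.4971 -0.3389] area 373.0 pred 421.8596169463708 [  3   5  24  19 360]
board
[[0.4489 0.3002 0.067 ]
 [0.4863 0.135  0.067 ]
 [0.372  0.1111 0.067 ]
 [0.3349 0.273  0.067 ]] [np.float64(0.16935099009566798), np.float64(0.11678994327520972), np.float64(0.16604847080888366), np.float64(0.11728646895916306)]
far [[0.6325 0.3421 0.06  ]
 [0.6689 0.1802 0.06  ]] 0.16596907808960623
yaw box 0.22030603468741924 near mid [0.3534 0.1921 0.067 ] far mid [0.6507 0.2612 0.06  ]
barrel/tube [[0.5978 0.2601 0.02  ]
 [0.5291 0.2464 0.018 ]
 [0.4723 0.2359 0.018 ]]
head top corners [[0.6089 0.3054 0.026 ]
 [0.6205 0.2492 0.026 ]
 [0.6013 0.2454 0.026 ]
 [0.5919 0.3009 0.026 ]]
scene barrel [[0.4284 0.2229 0.018 ]
 [0.5919 0.2577 0.018 ]]
scene boxcorners [[0.3831 0.1113 0.067 ]
 [0.3415 0.2756 0.067 ]
 [0.4555 0.2996 0.067 ]
 [0.4936 0.1397 0.067 ]
 [0.6378 0.3418 0.06  ]
 [0.6708 0.1804 0.06  ]]
```

Request:
drive_tool([
  {"yaw": 0.076,"fingers": 0},
  {"yaw": 0.076,"fingers": 0},
  {"yaw": 0.076,"fingers": 0},
  {"dx": 0.27,"dy": -0.24,"fingers": 0},
  {"dx": 0.27,"dy": -0.24,"fingers": 0},
  {"dx": 0.27,"dy": -0.24,"fingers": 0},
  {"dx": 0.27,"dy": -0.24,"fingers": 0},
  {"dx": 0.27,"dy": -0.24,"fingers": 0},
  {"dx": 0.27,"dy": -0.24,"fingers": 0},
  {"dx": 0.27,"dy": -0.24,"fingers": 0},
  {"dx": 0.27,"dy": -0.24,"fingers": 0},
  {"dx": 0.27,"dy": -0.24,"fingers": 0},
  {"dx": 0.27,"dy": -0.24,"fingers": 0},
  {"dz": 0.3,"fingers": 0},
  {"dz": 0.3,"fingers": 0},
  {"dz": 0.3,"fingers": 0},
  {"fingers": 0},
], squeeze=40)

```text
invalid input
```

Request:
drive_tool([
  {"dx": 0,"dy": 0,"dz": 0,"yaw": 0.076,"fingers": 0.0},
], squeeze=40)

```text
clock: 0.2
position: [0.2192, -0.5851, 0.2309]
tool_rot: [-3.141, 0.0, 0.239]
force: [0.0, -0.6, 0.7]
grip_width: 0.0854
finger_force: 0.0
```

Request:
drive_tool([
  {"dx": 0,"dy": 0,"dz": 0,"yaw": 0.076,"fingers": 0},
  {"dx": 0,"dy": 0,"dz": 0,"yaw": 0.076,"fingers": 0},
  {"dx": 0.27,"dy": -0.24,"dz": 0,"yaw": 0,"fingers": 0},
  {"dx": 0.27,"dy": -0.24,"dz": 0,"yaw": 0,"fingers": 0},
  {"dx": 0.27,"dy": -0.24,"dz": 0,"yaw": 0,"fingers": 0},
  {"dx": 0.27,"dy": -0.24,"dz": 0,"yaw": 0,"fingers": 0},
  {"dx": 0.27,"dy": -0.24,"dz": 0,"yaw": 0,"fingers": 0},
  {"dx": 0.27,"dy": -0.24,"dz": 0,"yaw": 0,"fingers": 0},
  {"dx": 0.27,"dy": -0.24,"dz": 0,"yaw": 0,"fingers": 0},
  {"dx": 0.27,"dy": -0.24,"dz": 0,"yaw": 0,"fingers": 0},
  {"dx": 0.27,"dy": -0.24,"dz": 0,"yaw": 0,"fingers": 0},
  {"dx": 0.27,"dy": -0.24,"dz": 0,"yaw": 0,"fingers": 0},
  {"dx": 0,"dy": 0,"dz": 0.3,"yaw": 0,"fingers": 0},
  {"dx": 0,"dy": 0,"dz": 0.3,"yaw": 0,"fingers": 0},
  {"dx": 0,"dy": 0,"dz": 0.3,"yaw": 0,"fingers": 0},
  {"dx": 0,"dy": 0,"dz": 0,"yaw": 0,"fingers": 0},
  {"dx": 0,"dy": 0,"dz": 0,"yaw": 0,"fingers": 0},
])

```text
clock: 1.9
position: [0.4893, -0.3451, 0.1417]
tool_rot: [-3.141, 0.001, 0.001]
force: [-0.6, -0.9, 0.6]
grip_width: 0.0854
finger_force: 0.0
```

Request:
drive_tool([
  {"dx": 0.067,"dy": -0.066,"dz": 0.3,"yaw": 0,"fingers": 0},
  {"dx": 0,"dy": 0,"dz": 0.3,"yaw": 0,"fingers": 0},
  {"dx": 0,"dy": 0,"dz": 0.3,"yaw": 0,"fingers": 0},
  {"dx": 0,"dy": 0,"dz": 0.2,"yaw": 0,"fingers": 0},
  {"dx": 0,"dy": 0,"dz": 0.15,"yaw": 0,"fingers": 0},
  {"dx": 0,"dy": 0,"dz": 0.1,"yaw": 0,"fingers": 0},
  {"dx": 0,"dy": 0,"dz": 0.04,"yaw": 0,"fingers": 0},
  {"dx": 0,"dy": 0,"dz": 0,"yaw": 0,"fingers": 0},
  {"dx": 0,"dy": 0,"dz": 0,"yaw": 0,"fingers": 0},
])

```text
clock: 2.8
position: [0.4964, -0.3387, 0.0032]
tool_rot: [3.141, -0.001, 0.001]
force: [-0.0, -0.7, -0.2]
grip_width: 0.0853
finger_force: 0.0
```

Run:
```python
from h import *
f=grab_frame('scene');cv2.imwrite('pics/s1.png',crop(f,80,170,130,90,6))
```

```text
(no output)
```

View pics/s1.png

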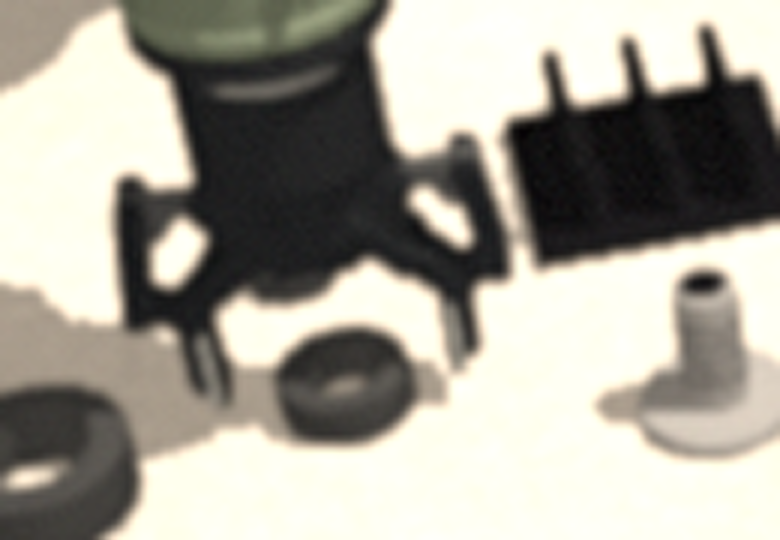

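The open fingers straddle the middle ring: tips at (212,395) and (460,360), ring centre at (345,385). I'll close on it.

Request:
drive_tool([
  {"dx": 0,"dy": 0,"dz": 0,"yaw": 0,"fingers": 0.3},
  {"dx": 0,"dy": 0,"dz": 0,"yaw": 0,"fingers": 0.5},
  {"dx": 0,"dy": 0,"dz": 0,"yaw": 0,"fingers": 0.7},
  {"dx": 0,"dy": 0,"dz": 0,"yaw": 0,"fingers": 0.7},
  {"dx": 0,"dy": 0,"dz": 0,"yaw": 0,"fingers": 0.7},
  {"dx": 0,"dy": 0,"dz": 0,"yaw": 0,"fingers": 0.7},
])

```text
clock: 3.45
position: [0.4962, -0.3386, 0.0029]
tool_rot: [3.141, -0.001, 0.001]
force: [-1.2, 0.9, 8.7]
grip_width: 0.0518
finger_force: 40.6
```

Request:
drive_tool([
  {"dx": 0,"dy": 0,"dz": -0.1,"yaw": 0,"fingers": 0.7},
  {"dx": 0,"dy": 0,"dz": -0.25,"yaw": 0,"fingers": 0.7},
  {"dx": 0,"dy": 0,"dz": -0.3,"yaw": 0,"fingers": 0.7},
  {"dx": 0,"dy": 0,"dz": -0.25,"yaw": 0,"fingers": 0.7},
  {"dx": 0.07,"dy": -0.29,"dz": 0,"yaw": 0,"fingers": 0.7},
  {"dx": 0.07,"dy": -0.29,"dz": 0,"yaw": 0,"fingers": 0.7},
  {"dx": 0.07,"dy": -0.29,"dz": 0,"yaw": 0,"fingers": 0.7},
  {"dx": 0.07,"dy": -0.29,"dz": 0,"yaw": 0,"fingers": 0.7},
  {"dx": 0.075,"dy": -0.3,"dz": 0,"yaw": 0,"fingers": 0.7},
  {"dx": 0,"dy": 0,"dz": 0.12,"yaw": 0,"fingers": 0.7},
  {"dx": 0,"dy": 0,"dz": 0,"yaw": 0,"fingers": 0.7},
  {"dx": 0,"dy": 0,"dz": 0,"yaw": 0,"fingers": 0.7},
])

```text
clock: 4.65
position: [0.531, -0.1934, 0.0805]
tool_rot: [3.141, 0.0, -0.0]
force: [-0.2, -0.5, -0.2]
grip_width: 0.0519
finger_force: 42.4
```

Run:
```python
from h import *
f=grab_frame('scene');g=grab_frame('top');cv2.imwrite('pics/sc2.png',f);cv2.imwrite('pics/tp2.png',g)
a=crop(f,165,180,65,70,8);b=crop(g,340,185,30,70,8)
b=crop(g,345,195,55,70,6);b=cv2.copyMakeBorder(b,0,140,0,0,cv2.BORDER_CONSTANT)
a=crop(f,165,180,58,70,8)
cv2.imwrite('pics/s2.png',np.hstack([a,b])[:, :800])
```

```text
(no output)
```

View pics/s2.png

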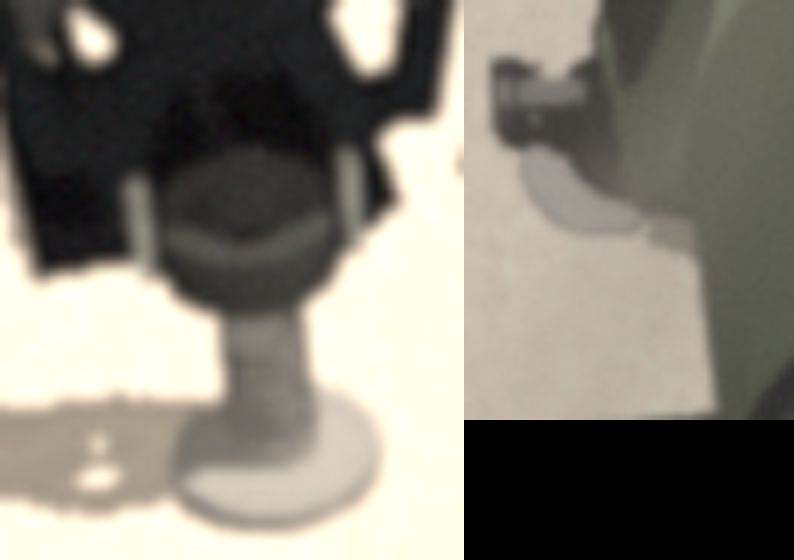

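The scene crop shows the ring above the shank: left edge 158, right edge 338, bottom 314. The shank is centred at x≈265 at y=320, so the ring sits slightly left.

Run:
```python
from h import *
def bb(x,y,z0):
    P=np.array([px('scene',(x+.027*np.cos(b),y+.027*np.sin(b),z)) for z in(z0,z0+.022) for b in np.linspace(0,6.283,60)])
    P=(P-[165,180])*8;return P.min(0).round(),P.max(0).round()
print(bb(.5326,-.1913,.0775)); print(bb(.531,-.1934,.0775))
def cyl(x,y,z):
    return ((px('scene',(x,y,z))-[165,180])*8).round()
print([cyl(.5326,-.1913,z) for z in (.008,.02,.04,.065)])
f=cv2.imread('pics/sc2.png').astype(int).max(2)
for v in (222,226,230,234): print(v,f[v,185:212])
for v in (206,210,214): print(v,f[v,178:214])
for u in (194,196,198): print(u,f[206:226,u])
```

```text
(array([153., 148.]), array([348., 322.]))
(array([145., 146.]), array([340., 320.]))
[array([277., 443.]), array([274., 413.]), array([267., 362.]), array([259., 297.])]
222 [193 192 192 193 194 194 177 130  91  85  89  90  91  91  88  87  90 102
 144 186 199 197 194 194 194 194 195]
226 [194 193 192 193 195 195 186 155 102  73  75  80  81  82  85  88  89  96
 126 169 191 195 194 194 193 192 191]
230 [133 132 131 130 127 127 122 104  82  74  75  77  79  83  88  90  94  94
  98 118 137 145 145 150 161 175 186]
234 [115 108  93  83  81  82  83  82  80  77  77  77  78  80  85  89  93 100
 107 123 141 146 147 146 145 145 150]
206 [ 18  24  45  75  86  71  43  32  31  32  29  28  29  30  33  34  37  36
  37  36  38  35  36  35  35  42  45  46  43  58  81  86  61  42  72 112]
210 [ 19  18  30  64  89  87  62  45  49  55  56  57  57  55  51  47  44  44
  46  50  55  59  59  60  58  55  52  47  40  53  83 116 151 184 197 197]
214 [182 183 183 175 154 127 106  83  53  33  32  36  36  37  39  41  41  41
  42  42  42  43  43  45  44  43  45  62 107 157 187 196 195 195 194 194]
194 [37 35 31 32 44 55 55 46 41 38 37 38 42 56 75 84 85 82 73 69]
196 [37 35 30 34 46 57 55 47 42 41 40 41 44 60 79 90 90 88 82 77]
198 [38 35 35 43 55 59 54 46 42 41 41 42 49 67 85 91 91 89 84 80]
```

Request:
drive_tool([
  {"dx": 0.01,"dy": -0.015,"dz": 0,"yaw": 0,"fingers": 0.7},
  {"dx": 0,"dy": 0,"dz": 0.05,"yaw": 0,"fingers": 0.7},
  {"dx": 0,"dy": 0,"dz": 0.05,"yaw": 0,"fingers": 0.7},
  {"dx": 0,"dy": 0,"dz": 0.05,"yaw": 0,"fingers": 0.7},
  {"dx": 0,"dy": 0,"dz": 0.05,"yaw": 0,"fingers": 0.7},
  {"dx": 0,"dy": 0,"dz": 0.03,"yaw": 0,"fingers": 0.7},
  {"dx": 0,"dy": 0,"dz": 0,"yaw": 0,"fingers": 0.7},
])

```text
clock: 5.45
position: [0.5322, -0.1908, 0.0568]
tool_rot: [-3.141, 0.001, 0.001]
force: [-0.1, 0.5, -1.1]
grip_width: 0.0515
finger_force: 42.4
```

Request:
drive_tool([
  {"dx": 0,"dy": 0,"dz": 0.06,"yaw": 0,"fingers": 0.7},
  {"dx": 0,"dy": 0,"dz": 0.06,"yaw": 0,"fingers": 0.7},
  {"dx": 0,"dy": 0,"dz": 0.06,"yaw": 0,"fingers": 0.7},
  {"dx": 0,"dy": 0,"dz": 0.06,"yaw": 0,"fingers": 0.7},
  {"dx": 0,"dy": 0,"dz": 0.06,"yaw": 0,"fingers": 0.7},
  {"dx": 0,"dy": 0,"dz": 0.05,"yaw": 0,"fingers": 0.7},
  {"dx": 0,"dy": 0,"dz": 0.04,"yaw": 0,"fingers": 0.7},
  {"dx": 0,"dy": 0,"dz": 0,"yaw": 0,"fingers": 0.7},
])

```text
clock: 6.25
position: [0.5321, -0.1908, 0.0177]
tool_rot: [-3.141, 0.001, 0.001]
force: [0.0, 0.8, -1.1]
grip_width: 0.0517
finger_force: 42.4
```

Free so far. I'll lower the last few millimetres.

Request:
drive_tool([
  {"dx": 0,"dy": 0,"dz": 0.03,"yaw": 0,"fingers": 0.7},
  {"dx": 0,"dy": 0,"dz": 0.02,"yaw": 0,"fingers": 0.7},
  {"dx": 0,"dy": 0,"dz": 0.01,"yaw": 0,"fingers": 0.7},
  {"dx": 0,"dy": 0,"dz": 0.01,"yaw": 0,"fingers": 0.7},
  {"dx": 0,"dy": 0,"dz": 0,"yaw": 0,"fingers": 0.7},
])

```text
clock: 6.75
position: [0.5324, -0.1909, 0.0112]
tool_rot: [-3.142, 0.0, 0.001]
force: [0.7, -0.5, 0.1]
grip_width: 0.0516
finger_force: 42.4
```

Request:
drive_tool([
  {"dx": 0,"dy": 0,"dz": 0.01,"yaw": 0,"fingers": 0.7},
  {"dx": 0,"dy": 0,"dz": 0.005,"yaw": 0,"fingers": 0.7},
  {"dx": 0,"dy": 0,"dz": 0,"yaw": 0,"fingers": 0.7},
])

```text
clock: 7.05
position: [0.5325, -0.1909, 0.0108]
tool_rot: [3.141, -0.0, 0.001]
force: [-6.0, 2.8, 21.6]
grip_width: 0.0517
finger_force: 44.7
```

Firm contact at the expected height, so the ring is home. Now I'll release it and rise.

Request:
drive_tool([
  {"dx": 0,"dy": 0,"dz": -0.01,"yaw": 0,"fingers": 0.4},
  {"dx": 0,"dy": 0,"dz": 0,"yaw": 0,"fingers": 0.2},
  {"dx": 0,"dy": 0,"dz": 0,"yaw": 0,"fingers": 0},
  {"dx": 0,"dy": 0,"dz": 0,"yaw": 0,"fingers": 0},
  {"dx": 0,"dy": 0,"dz": 0,"yaw": 0,"fingers": 0},
  {"dx": 0,"dy": 0,"dz": -0.1,"yaw": 0,"fingers": 0},
  {"dx": 0,"dy": 0,"dz": -0.3,"yaw": 0,"fingers": 0},
  {"dx": 0,"dy": 0,"dz": -0.4,"yaw": 0,"fingers": 0},
  {"dx": 0,"dy": 0,"dz": -0.4,"yaw": 0,"fingers": 0},
  {"dx": 0,"dy": 0,"dz": -0.4,"yaw": 0,"fingers": 0},
  {"dx": 0,"dy": -0.4,"dz": 0,"yaw": -0.047,"fingers": 0},
  {"dx": 0,"dy": -0.4,"dz": 0,"yaw": -0.047,"fingers": 0},
  {"dx": 0,"dy": -0.4,"dz": 0,"yaw": -0.047,"fingers": 0},
  {"dx": 0,"dy": 0,"dz": 0,"yaw": 0,"fingers": 0},
])

```text
clock: 8.45
position: [0.5231, -0.0662, 0.1717]
tool_rot: [-3.14, -0.001, 0.231]
force: [0.7, -1.0, 0.3]
grip_width: 0.0857
finger_force: 0.0
```

Run:
```python
from h import *
f=grab_frame('scene');g=grab_frame('top');cv2.imwrite('pics/sc3.png',f);cv2.imwrite('pics/tp3.png',g)
a=crop(f,165,195,60,60,5);b=crop(g,345,195,60,60,5); c=crop(g,140,155,100,120,4); d=np.zeros((480,400,3),'uint8'); d=np.vstack([a,b])
c=cv2.copyMakeBorder(c,0,120,0,0,cv2.BORDER_CONSTANT)
cv2.imwrite('pics/s3.png',np.hstack([d,c]))
```

```text
(no output)
```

View pics/s3.png

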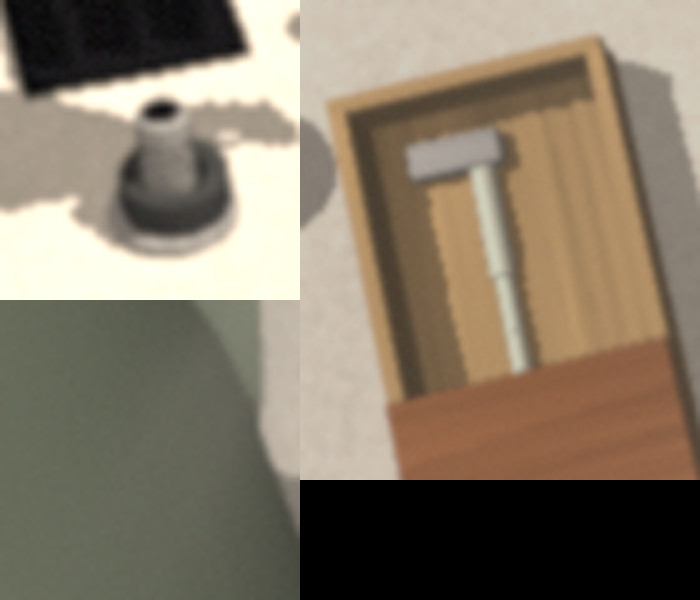

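The ring lies flat on the flange, with the shank standing through it, and is released. The pump barrel centreline in the right crop runs from (484,175) through (501,270), with the tube at (521,365) at the board edge.

Run:
```python
from h import *
np.set_printoptions(precision=4,suppress=True)
q=lambda x,y,z:w('top',140+(x-300)/4,155+y/4,z)
P=np.array([q(484,175,.018),q(501.5,270,.018),q(521,365,.018)]);print(P)
d=P[0]-P[2];print('pump yaw',np.arctan2(d[1],d[0]))
H=np.array([q(407,147,.026),q(500,128,.026),q(503,160,.026),q(413,181,.026)]);print(H,H.mean(0))
E=np.array([q(330,103,.06),q(598,37,.06),q(389,405,.067),q(664,340,.067)]);print(E)
# scene: same px of barrel line, in scene0 crop c2
r=lambda x,y,z:w('scene',300+(x-396)/3,145+y/3,z)
print(np.array([r(555,133,.018),r(645,226,.018),r(600,180,.018)]))
```

```text
[[0.5943 0.2595 0.018 ]
 [0.534  0.2476 0.018 ]
 [0.4747 0.2346 0.018 ]]
pump yaw 0.20514024481183196
[[0.6116 0.306  0.026 ]
 [0.6224 0.2478 0.026 ]
 [0.602  0.2456 0.026 ]
 [0.5899 0.3017 0.026 ]] [0.6065 0.2753 0.026 ]
[[0.6327 0.3428 0.06  ]
 [0.6701 0.1801 0.06  ]
 [0.4493 0.3002 0.067 ]
 [0.4844 0.1386 0.067 ]]
[[0.4476 0.2305 0.018 ]
 [0.5894 0.2587 0.018 ]
 [0.522  0.2449 0.018 ]]
```

Request:
drive_tool([
  {"dx": 0,"dy": 0,"dz": 0,"yaw": 0.015,"fingers": 0.3},
  {"dx": 0.125,"dy": -0.304,"dz": 0,"yaw": 0,"fingers": 0.4},
  {"dx": 0.125,"dy": -0.304,"dz": 0,"yaw": 0,"fingers": 0.4},
  {"dx": 0.125,"dy": -0.304,"dz": 0,"yaw": 0,"fingers": 0.4},
  {"dx": 0.125,"dy": -0.304,"dz": 0,"yaw": 0,"fingers": 0.4},
  {"dx": 0.125,"dy": -0.304,"dz": 0,"yaw": 0,"fingers": 0.4},
  {"dx": 0.125,"dy": -0.304,"dz": 0,"yaw": 0,"fingers": 0.4},
  {"dx": 0.125,"dy": -0.304,"dz": 0,"yaw": 0,"fingers": 0.4},
  {"dx": 0.125,"dy": -0.304,"dz": 0,"yaw": 0,"fingers": 0.4},
  {"dx": 0.125,"dy": -0.304,"dz": 0,"yaw": 0,"fingers": 0.4},
  {"dx": 0.125,"dy": -0.304,"dz": 0,"yaw": 0,"fingers": 0.4},
  {"dx": 0,"dy": 0,"dz": 0.3,"yaw": 0,"fingers": 0.4},
  {"dx": 0,"dy": 0,"dz": 0.3,"yaw": 0,"fingers": 0.4},
  {"dx": 0,"dy": 0,"dz": 0.3,"yaw": 0,"fingers": 0.4},
  {"dx": 0,"dy": 0,"dz": 0,"yaw": 0,"fingers": 0.4},
  {"dx": 0,"dy": 0,"dz": 0,"yaw": 0,"fingers": 0.4},
], squeeze=25)

```text
clock: 10.15
position: [0.5866, 0.2504, 0.0813]
tool_rot: [3.141, 0.0, 0.197]
force: [0.5, 0.1, -0.5]
grip_width: 0.0514
finger_force: 0.0
```

Run:
```python
from h import *
f=grab_frame('scene');cv2.imwrite('pics/sc4.png',f)
cv2.imwrite('pics/s4.png',crop(f,300,110,150,140,4))
```

```text
(no output)
```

View pics/s4.png

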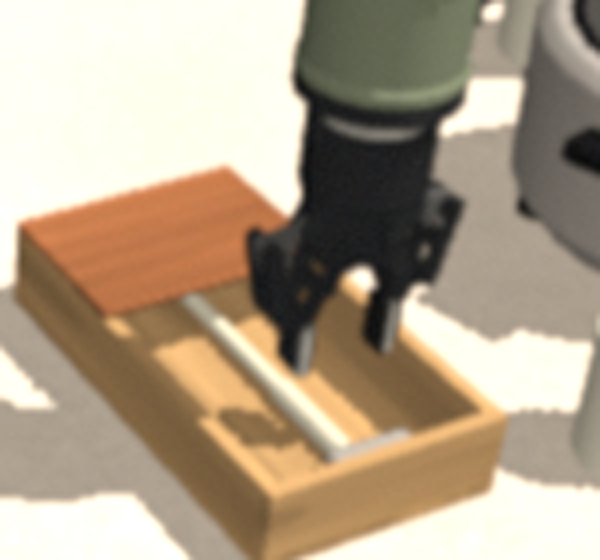

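The fingers are above the pump, with tips at (298,365) and (382,345). The barrel runs to the head at (350,450). After a small correction I'll descend.

Request:
drive_tool([
  {"dx": -0.025,"dy": -0.075,"dz": 0.1,"yaw": -0.006,"fingers": 0.4},
  {"dx": 0,"dy": 0,"dz": 0.2,"yaw": 0,"fingers": 0.4},
  {"dx": 0,"dy": 0,"dz": 0.2,"yaw": 0,"fingers": 0.4},
  {"dx": 0,"dy": 0,"dz": 0.1,"yaw": 0,"fingers": 0.4},
  {"dx": 0,"dy": 0,"dz": 0.05,"yaw": 0,"fingers": 0.4},
  {"dx": 0,"dy": 0,"dz": 0.03,"yaw": 0,"fingers": 0.4},
  {"dx": 0,"dy": 0,"dz": 0,"yaw": 0,"fingers": 0.4},
])

```text
clock: 10.9
position: [0.5824, 0.2583, 0.0132]
tool_rot: [-3.141, -0.001, 0.208]
force: [-0.5, 0.2, 0.1]
grip_width: 0.0514
finger_force: 0.0
```

Request:
drive_tool([
  {"dx": 0,"dy": 0,"dz": 0,"yaw": 0,"fingers": 0.6},
  {"dx": 0,"dy": 0,"dz": 0,"yaw": 0,"fingers": 0.75},
  {"dx": 0,"dy": 0,"dz": 0,"yaw": 0,"fingers": 0.9},
  {"dx": 0,"dy": 0,"dz": 0,"yaw": 0,"fingers": 1},
  {"dx": 0,"dy": 0,"dz": 0,"yaw": 0,"fingers": 1},
  {"dx": 0,"dy": 0,"dz": 0,"yaw": 0,"fingers": 1},
])

```text
clock: 11.5
position: [0.5824, 0.2582, 0.0134]
tool_rot: [-3.141, -0.001, 0.208]
force: [-0.5, -0.3, 4.7]
grip_width: 0.0148
finger_force: 25.1
```

Request:
drive_tool([
  {"dx": 0,"dy": 0,"dz": -0.1,"yaw": 0,"fingers": 1},
  {"dx": 0,"dy": 0,"dz": -0.1,"yaw": 0,"fingers": 1},
  {"dx": 0,"dy": 0,"dz": -0.1,"yaw": 0,"fingers": 1},
  {"dx": 0,"dy": 0,"dz": -0.05,"yaw": 0,"fingers": 1},
  {"dx": 0,"dy": 0,"dz": -0.05,"yaw": 0,"fingers": 1},
  {"dx": 0,"dy": 0,"dz": -0.05,"yaw": 0,"fingers": 1},
  {"dx": 0,"dy": 0,"dz": 0,"yaw": 0,"fingers": 1},
])

```text
clock: 12.2
position: [0.5823, 0.2582, 0.0583]
tool_rot: [-3.141, -0.001, 0.208]
force: [1.4, 0.8, -1.4]
grip_width: 0.0149
finger_force: 24.4
```

Request:
drive_tool([
  {"dx": 0,"dy": 0,"dz": -0.05,"yaw": 0,"fingers": 1},
  {"dx": 0,"dy": 0,"dz": -0.05,"yaw": 0,"fingers": 1},
  {"dx": 0,"dy": 0,"dz": -0.05,"yaw": 0,"fingers": 1},
  {"dx": 0,"dy": 0,"dz": -0.05,"yaw": 0,"fingers": 1},
  {"dx": 0,"dy": 0,"dz": -0.05,"yaw": 0,"fingers": 1},
  {"dx": 0,"dy": 0,"dz": 0,"yaw": 0,"fingers": 1},
])

```text
clock: 12.8
position: [0.5826, 0.2583, 0.0837]
tool_rot: [-3.141, -0.001, 0.208]
force: [1.1, 0.3, -2.1]
grip_width: 0.0142
finger_force: 24.4
```

Run:
```python
from h import *
f=grab_frame('scene');g=grab_frame('top');cv2.imwrite('pics/sc5.png',f)
cv2.imwrite('pics/s5.png',np.hstack([crop(f,300,100,130,150,3.5),crop(g,140,155,97,150,3.5)]))
```

View pics/s5.png

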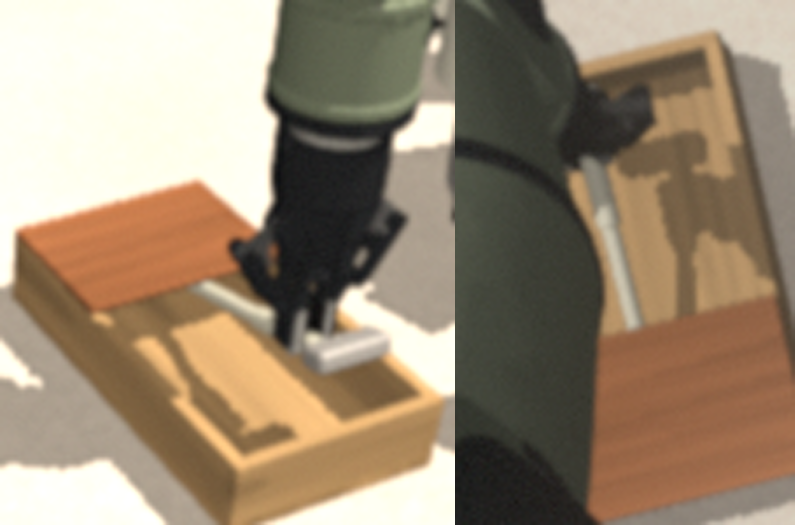

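The pump is tilted head-up, with the head at (345,350) above rim level and the tube at (205,288) passing under the board edge. I'll withdraw it along its axis.

Request:
drive_tool([
  {"dx": 0.1,"dy": 0,"dz": -0.03,"yaw": 0,"fingers": 1},
  {"dx": 0.1,"dy": 0,"dz": -0.03,"yaw": 0,"fingers": 1},
  {"dx": 0.1,"dy": 0,"dz": -0.03,"yaw": 0,"fingers": 1},
  {"dx": 0.1,"dy": 0,"dz": -0.03,"yaw": 0,"fingers": 1},
  {"dx": 0.1,"dy": 0,"dz": -0.03,"yaw": 0,"fingers": 1},
  {"dx": 0.1,"dy": 0,"dz": -0.03,"yaw": 0,"fingers": 1},
  {"dx": 0,"dy": 0,"dz": 0,"yaw": 0,"fingers": 1},
])

```text
clock: 13.6
position: [0.6426, 0.2706, 0.1011]
tool_rot: [-3.141, -0.001, 0.207]
force: [-0.5, 1.2, -2.8]
grip_width: 0.0145
finger_force: 24.5
```

Request:
drive_tool([
  {"dx": 0.1,"dy": 0,"dz": -0.03,"yaw": 0,"fingers": 1},
  {"dx": 0.1,"dy": 0,"dz": -0.03,"yaw": 0,"fingers": 1},
  {"dx": 0.1,"dy": 0,"dz": -0.03,"yaw": 0,"fingers": 1},
  {"dx": 0.1,"dy": 0,"dz": -0.03,"yaw": 0,"fingers": 1},
  {"dx": 0.1,"dy": 0,"dz": -0.03,"yaw": 0,"fingers": 1},
  {"dx": 0.1,"dy": 0,"dz": -0.03,"yaw": 0,"fingers": 1},
  {"dx": 0.1,"dy": 0,"dz": -0.03,"yaw": 0,"fingers": 1},
  {"dx": 0,"dy": 0,"dz": 0,"yaw": 0,"fingers": 1},
])

```text
clock: 14.4
position: [0.7101, 0.2849, 0.1218]
tool_rot: [-3.142, -0.001, 0.208]
force: [0.2, 0.7, -1.4]
grip_width: 0.015
finger_force: 24.6
```

Run:
```python
from h import *
f=grab_frame('scene');g=grab_frame('top')
cv2.imwrite('pics/s6.png',np.hstack([crop(f,300,90,130,160,3.5),crop(g,140,125,97,160,3.5)]))
```

```text
(no output)
```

View pics/s6.png

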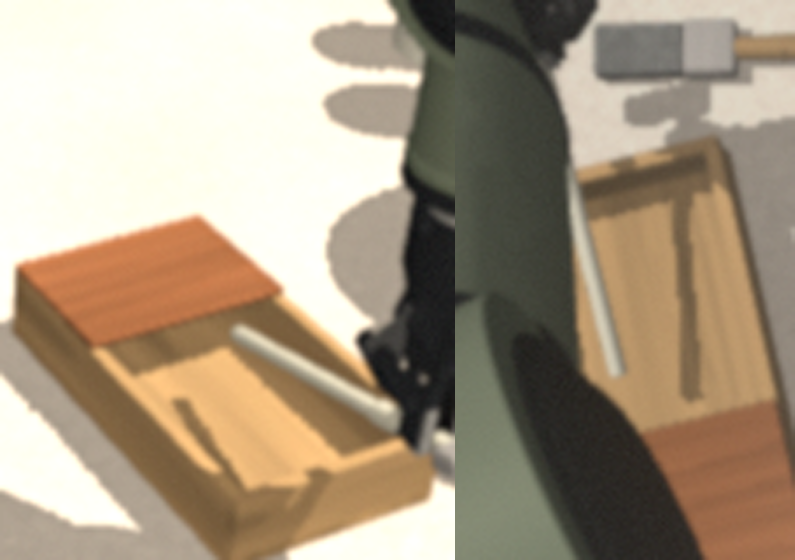

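The foot end at (240,335) in the scene crop is clear of the board edge. I'll lift straight up.

Request:
drive_tool([
  {"dx": 0,"dy": 0,"dz": -0.08,"yaw": 0,"fingers": 1},
  {"dx": 0,"dy": 0,"dz": -0.15,"yaw": 0,"fingers": 1},
  {"dx": 0,"dy": 0,"dz": -0.15,"yaw": 0,"fingers": 1},
  {"dx": 0,"dy": 0,"dz": -0.15,"yaw": 0,"fingers": 1},
  {"dx": 0,"dy": 0,"dz": -0.15,"yaw": 0,"fingers": 1},
  {"dx": 0,"dy": 0,"dz": -0.15,"yaw": 0,"fingers": 1},
  {"dx": 0,"dy": 0,"dz": -0.15,"yaw": 0,"fingers": 1},
  {"dx": 0,"dy": 0,"dz": -0.15,"yaw": 0,"fingers": 1},
  {"dx": 0,"dy": 0,"dz": -0.15,"yaw": 0,"fingers": 1},
  {"dx": 0,"dy": 0,"dz": -0.15,"yaw": 0,"fingers": 1},
  {"dx": 0,"dy": 0,"dz": -0.15,"yaw": 0,"fingers": 1},
  {"dx": 0,"dy": 0,"dz": -0.08,"yaw": 0,"fingers": 1},
  {"dx": 0,"dy": 0,"dz": 0,"yaw": 0,"fingers": 1},
  {"dx": 0,"dy": 0,"dz": 0,"yaw": 0,"fingers": 1},
  {"dx": 0,"dy": 0,"dz": 0,"yaw": 0,"fingers": 1},
  {"dx": 0,"dy": 0,"dz": 0,"yaw": 0,"fingers": 1},
  {"dx": 0,"dy": 0,"dz": 0,"yaw": 0,"fingers": 1},
])

```text
clock: 16.2
position: [0.7093, 0.2849, 0.2874]
tool_rot: [3.141, 0.001, 0.208]
force: [0.6, 0.3, -1.8]
grip_width: 0.015
finger_force: 24.5
```

Run:
```python
from h import *
import time
# detect tube in scene: bright pixels vs sc5 background; check stability between two frames and foot location
f=grab_frame('scene').astype(int);f2=grab_frame('scene').astype(int)
for n in (0,1):
    pass
o=readout.observe();print(o['position'],o['qd'].round(4),o['grip_width'])
p=o['position'];d=np.array([np.cos(.208),np.sin(.208),0])
from math import *
for t in (5,10,16.5,22,30,40,50):
    a=radians(t);q=p+[0,0,.005]-.221*(cos(a)*d+[0,0,sin(a)]); r=p+[0,0,.005]-.1*(cos(a)*d+[0,0,sin(a)])
    u=px('scene',q);v=px('scene',r);print(t,u.round(1),q[2].round(3),v.round(1),f[int(u[1]),int(u[0])],f[int(v[1]),int(v[0])])
print(abs(f-f2).max())
old=cv2.imread('pics/scene0.png').astype(int)
m=(abs(f-old).max(2)>25)&(np.arange(560)<400)&(np.arange(420)[:,None]<250)
print([ (r,np.where(m[r])[0][[0,-1]]) for r in range(40,200,8) if m[r].any()])
```

```text
[0.70932055 0.28490504 0.2876008 ] [ 0.0007  0.0003 -0.0001 -0.0027 -0.0003  0.0015  0.0008] 0.014779848034610696
5 [373.4 111.1] 0.273 [405.2 130.3] [161 180 194] [161 180 195]
10 [373.  118.9] 0.254 [404.9 134.1] [158 176 191] [155 174 188]
16.5 [373.2 129.2] 0.23 [404.8 139.2] [134 150 162] [ 83  95 100]
22 [373.8 138. ] 0.21 [405.1 143.5] [159 177 192] [161 181 195]
30 [375.6 150.7] 0.182 [405.9 149.8] [161 180 195] [ 93 104 113]
40 [379.2 166.3] 0.151 [407.6 157.6] [161 180 195] [ 93 103 112]
50 [384.3 181.6] 0.123 [410.2 165.2] [ 52  80 103] [ 93 104 112]
16
[(40, array([  0, 269])), (48, array([  0, 265])), (56, array([  0, 257])), (64, array([ 0, 36])), (72, array([  0, 267])), (80, array([ 0, 44])), (88, array([31, 38])), (96, array([34, 40])), (112, array([166, 180])), (120, array([121, 154])), (128, array([ 26, 382])), (136, array([  0, 399])), (144, array([  0, 191])), (152, array([  0, 187])), (160, array([135, 191])), (168, array([120, 191])), (176, array([  0, 182])), (184, array([130, 349])), (192, array([150, 358]))]
```

The tube shows where a 16.5° tilt puts it, with the foot at about z=0.23 m. It is at rest, so I'll hand in the job.

```bash
python3 -c "
from workcell import workorder
print(workorder.job_done())"
```

```text
the job is handed in; nothing more can be done
None
```

The job is handed in at about 16 s of robot time: the middle collar sits flat on the flange and is released, and the pump is held still in the gripper with its lowest end about 16 cm above the box top; the system gave no verdict back.

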